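# Put the washed things away beside the classroom sink

## Task

Tidy up the washed things on the worktop by the classroom sink: stand the two drinks bottles upright in the blue two-bay crate, one in each bay, lay the brush flat and lengthways in the long shallow tray, and lay the bar of soap flat in the soap dish. Do not knock a bottle over, and leave the sink plug, the little beaker and the paint pot where they are.

Things in the scene. Friction and masses are not known exactly. Their poses are not given: they have to be found in the camera images.
- tall_bottle_mid (a point): Centre, half-way up, of the tall slim drinks bottle: bare steel, 54 mm across and 168 mm tall, standing on the worktop (start height of this point 84 mm). Straight body to 115 mm, sloping shoulder to 130 mm, then a black round cap 38 mm across from 130 to 168 mm, easily gripped from above. z points up its axis.
- short_bottle_mid (a point): Centre, half-way up, of the short wide drinks bottle: white plastic, 70 mm across and 110 mm tall, standing on the worktop (start height of this point 55 mm). Straight body to 60 mm, sloping shoulder to 75 mm, then a grey round cap 42 mm across from 75 to 110 mm, easily gripped from above. z points up its axis.
- brush_mid (a point): Centre of the flat paste brush lying on the worktop: 150 mm long overall, 16 mm high, this point 8 mm above its underside. x runs along its length towards the dark bristles, z up. Flat wooden handle 20 mm wide from x = -75 to +15 mm, steel ferrule 30 mm wide to x = 39 mm, bristle block (rigid) 32 mm wide to x = 75 mm. It can be gripped across the handle at this point, where it about balances.
- soap_mid (a point): Centre of the bar of cream soap lying on the worktop: 78 mm long (its x), 50 mm wide (its y), 28 mm high (its z), rounded edges; this point 14 mm above its underside. Rigid and dry.
- crate: Bottle crate, blue plastic, open top, fixed: 105 mm along its x, 205 mm along its y, 65 mm high, walls 5 mm. Origin at the centre of its underside, inner floor 5 mm above. A divider 5 mm thick, as high as the walls, across its middle (y = 0) leaves two bays, each 95 mm (x) by 95 mm (y), centred at y = +50 and y = -50 mm. Either bottle may take either bay.
- brush_tray: Long shallow brush tray, brown wood, fixed: 120 mm along its x, 200 mm along its y (lengthways), 15 mm high, walls and floor 5 mm thick. Origin at the centre of its underside. The inside is 110 by 190 mm.
- soap_dish: Soap dish, white ceramic, the squarer of the two shallow trays, with four thin grey lines on its floor, fixed: 120 mm along its x, 140 mm along its y, 13 mm high, walls and floor 5 mm thick. Origin at the centre of its underside. The inside is 110 by 130 mm.
- plug: Bystander: black rubber sink plug, a disc 30 mm across and 13 mm high, loose; origin at the centre of its underside. Leave it alone.
- beaker: Bystander: little white beaker, open at the top, 50 mm across and 60 mm high, loose; origin at the centre of its underside. Leave it alone.
- paint_pot: Bystander: small pot of red paint with a white lid, 48 mm across and 55 mm high, loose; origin at the centre of its underside. Leave it alone.
There are look-alikes about, which are no part of the job. Leave any green look-alike of the part that bears tall_bottle_mid alone. What is shaped like the part that bears short_bottle_mid but green or turquoise is not meant.

How it is judged (in metres and radians):
At the end, for the whole second after the job is handed in: Bottles upright (0.12 rad) on the crate floor, one per bay, within 30 mm of bay centre in crate x and y; brush flat in the long tray, within 0.4 rad of lengthways, 25 mm lengthways, 40 mm crossways of centre; soap flat in the dish, within 40 mm (x), 45 mm (y); all four at rest (0.02 m/s) ((((x of tall_bottle_mid in the frame of crate between -0.03 and 0.03 m and y of tall_bottle_mid in the frame of crate between 0.02 and 0.08 m and z of tall_bottle_mid in the frame of crate between 0.085 and 0.099 m) and (x of short_bottle_mid in the frame of crate between -0.03 and 0.03 m and y of short_bottle_mid in the frame of crate between -0.08 and -0.02 m and z of short_bottle_mid in the frame of crate between 0.056 and 0.07 m)) or ((x of tall_bottle_mid in the frame of crate between -0.03 and 0.03 m and y of tall_bottle_mid in the frame of crate between -0.08 and -0.02 m and z of tall_bottle_mid in the frame of crate between 0.085 and 0.099 m) and (x of short_bottle_mid in the frame of crate between -0.03 and 0.03 m and y of short_bottle_mid in the frame of crate between 0.02 and 0.08 m and z of short_bottle_mid in the frame of crate between 0.056 and 0.07 m))) and angle between each of tall_bottle_mid, short_bottle_mid's own z axis and vertical below 0.12 rad and x of brush_mid in the frame of brush_tray between -0.04 and 0.04 m and y of brush_mid in the frame of brush_tray between -0.025 and 0.025 m and z of brush_mid in the frame of brush_tray between 0.009 and 0.017 m and angle between the x axis of brush_mid and the y axis of brush_tray, either way round below 0.4 rad and angle between the z axis of brush_mid and the z axis of brush_tray, either way round below 0.08 rad and x of soap_mid in the frame of soap_dish between -0.04 and 0.04 m and y of soap_mid in the frame of soap_dish between -0.045 and 0.045 m and z of soap_mid in the frame of soap_dish between 0.015 and 0.0225 m and angle between the z axis of soap_mid and the z axis of soap_dish, either way round below 0.07 rad and linear speed of each of tall_bottle, short_bottle, brush, soap below 0.02 m/s); the robot touches nothing.
It fails at once if a bottle is knocked over (tilted more than 0.7 rad) (angle between any of tall_bottle_mid, short_bottle_mid's own z axis and vertical above 0.7 rad).
It fails at once if the plug, the beaker or the paint pot is moved by more than 25 mm (distance of any of plug, beaker, paint_pot from where it was at the start of the episode above 0.025 m).
It also fails if it takes over 115 s, if anything falls off the work surface, if the arm or the gripper's body presses on something with over 40 N, if the wrist force passes 120 N, or if a joint passes its speed limit or range.

## Robot

A 6-joint arm with a two-finger parallel gripper is mounted at the origin on the work surface. World frame = base frame: x ahead of the robot, y to its left, z up, the work surface at z = 0. Lengths are in m, angles in degrees, forces in N, time in s.
With the tool pointing down it reaches from about 0.325 to 0.85 m from the base axis. Payload 15.5 kg.
Tool frame: the origin (TCP) lies at the very end of the fingers, on their centre line; the grasp point (between the pads) lies arm.grip_depth behind it (arm.grip_depth is the distance from the TCP to the grasp point, in m); z points along the fingers, y is the direction in which the jaws open and shut (so a half turn about z gives the same grasp; the last joint's range is limited). The gripper opens to 91 mm and grips with 3 to 60 N. Pads are 32 mm wide; open, the fingers measure 118 mm over their backs; the gripper's body (76 mm by 178 mm) begins 60 mm behind the grasp point.
Start: joints at [61.679, 28.281, 77.091, -0, 74.628, -5.472], TCP at [0.243, 0.576, 0.214] pointing down, gripper open.
Joint ranges: [-166.48, 166.48], [-47.26, 123.95], [12.59, 153.08], [-70.14, 250.14], [6.76, 159.57], [-176.63, 176.63]. Speed limits (degrees/s): [108.29, 108.29, 147.25, 172.46, 172.46, 172.46].

## Interface

Orientations are given as a 3x3 rotation matrix whose columns are the frame's x, y, z axes.
In Python, from rig import arm gives the robot as it stands. Calls block until the motion is done:
- arm.move_to(position, orientation): joint-space move of the TCP to a pose.
- arm.move_l(position, orientation=None, feed=0.15): straight line of the TCP; orientation=None keeps the orientation; feed is the mean speed in m/s.
- arm.move_joints(angles): joint-space move.
- arm.grip(opening): finger opening in m; the grip force is fixed at half the most; returns when the fingers have stopped.
- arm.sleep(seconds).
- arm.solve_ik(position, orientation): joint angles nearest the present ones, or None.
- arm.snapshot(name): name is "scene" or "side" or "wrist"; returns the picture (420x560x3 uint8, red, green, blue); there is no depth.
- arm.get_calibration(name): a dict with "intrinsics" (3x3 intrinsics, pixels), "cam_to_world" (4x4, takes a point from camera to world coordinates). Camera axes: x right, y down, z forward; pixel columns grow to the right and rows downward; lengths in m; the calibration is good to about 2 mm. A picture is of the moment at which its call begins: read the wrist's pose just before it. get_calibration takes no time and is no camera call; for the wrist camera it gives the pose at the moment of the call.
A pose or a line that the arm cannot do raises arm.Unreachable and nothing moves.
- arm.sign_off(): hands the job in, once; it reports no verdict.
Readings, each from a call of its own:
- arm.current_t(): time.
- arm.current_joint_positions(): joint angles.
- arm.current_dq(): joint speeds.
- arm.current_tau(): joint torques, N m.
- arm.current_ee_pos(): TCP position.
- arm.current_tool_rot(): TCP orientation.
- arm.current_force(): force on the tool from outside, world axes, zero at the start.
- arm.current_torque(): the same for the moment, N m.
- arm.current_width(): finger opening in m.
Only numpy, scipy, OpenCV 4.12 (cv2) and the standard library are available. Lean on these libraries where they do the work, as an engineer would, in place of code of your own. Each camera call takes 0.05 s, during which the arm holds its last target.

## Working session

There is one attempt and no reset: what is moved stays moved. The work goes in short steps, each a Python script; the robot and the scene stay as the last script left them, time stands still between calls to the robot, and variables do not carry over. Pictures are saved under pics/ and viewed, and the job is handed in when it is done.

```bash
ls; mkdir -p pics; python3 - <<'E'
from rig import arm
import cv2,numpy as np
for n in ["scene","side","wrist"]:
    c=arm.get_calibration(n); print(n,np.round(c["intrinsics"],1).tolist(),np.round(c["cam_to_world"],3).tolist())
    im=arm.snapshot(n); cv2.imwrite(f"pics/{n}0.png",im[:,:,::-1])
print(arm.current_t(),arm.grip_depth)
E
```

```text
pics
scene [[416.2, 0.0, 271.9], [0.0, 416.2, 209.5], [0.0, 0.0, 1.0]] [[-0.627, 0.427, -0.652, 1.147], [0.779, 0.364, -0.511, 0.481], [0.019, -0.828, -0.56, 0.596], [0.0, 0.0, 0.0, 1.0]]
side [[536.6, 0.0, 288.9], [0.0, 536.6, 208.7], [0.0, 0.0, 1.0]] [[0.921, -0.287, 0.263, 0.199], [-0.389, -0.697, 0.602, -0.731], [0.011, -0.657, -0.754, 0.991], [0.0, 0.0, 0.0, 1.0]]
wrist [[313.2, 0.0, 283.1], [0.0, 313.2, 206.5], [0.0, 0.0, 1.0]] [[0.388, 0.882, 0.268, 0.166], [0.922, -0.371, -0.114, 0.608], [-0.001, 0.291, -0.957, 0.386], [0.0, 0.0, 0.0, 1.0]]
0.15 0.0188
```

View pics/scene0.png

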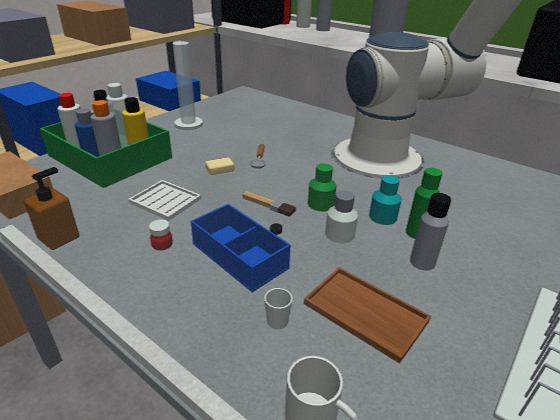

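View pics/side0.png

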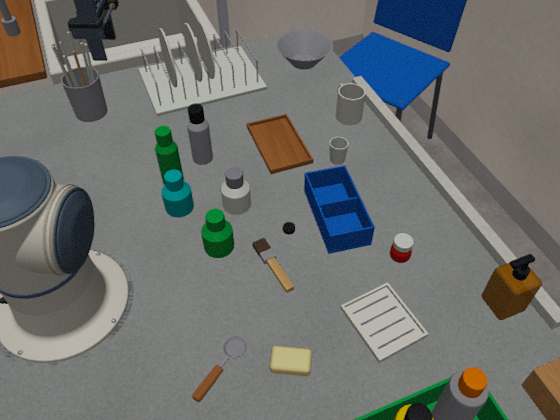

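View pics/wrist0.png

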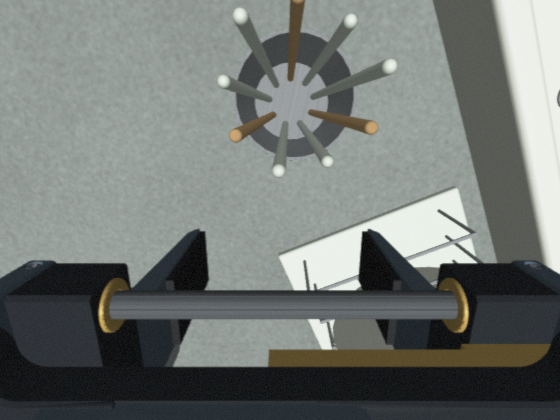

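Candidates, by pixel (scene / side):
- **Tall bottle:** steel with black cap (428,232)/(200,135); green look-alike (428,205)/(168,155).
- **Short bottle:** white with grey cap (342,218)/(236,190); turquoise (386,200)/(178,193) and green (322,188)/(217,233).
- **Brush:** (270,204)/(272,262); the strainer is at (260,155)/(220,370).
- **Soap:** (220,166)/(291,360).
- **Soap dish:** white, with grey lines, (165,198)/(384,320).
- **Tray:** brown, (367,312)/(280,143).

I choose the steel and white bottles, and check them in a close crop.

```bash
python3 - <<'E'
import cv2,numpy as np
s=cv2.imread("pics/side0.png"); c=cv2.imread("pics/scene0.png")
a=cv2.resize(s[90:290,140:310],None,fx=2.3,fy=2.3,interpolation=cv2.INTER_CUBIC)
b=cv2.resize(c[130:290,180:460],None,fx=1.4,fy=1.4,interpolation=cv2.INTER_CUBIC)
h=max(a.shape[0],b.shape[0]); o=np.zeros((h,a.shape[1]+b.shape[1],3),np.uint8); o[:a.shape[0],:a.shape[1]]=a;o[:b.shape[0],a.shape[1]:]=b
cv2.imwrite("pics/crop1.png",o);print(o.shape)
a=cv2.resize(s[150:380,230:450],None,fx=2.6,fy=2.6,interpolation=cv2.INTER_CUBIC);cv2.imwrite("pics/crop2.png",a)
E
```

```text
(460, 783, 3)
```

View pics/crop1.png

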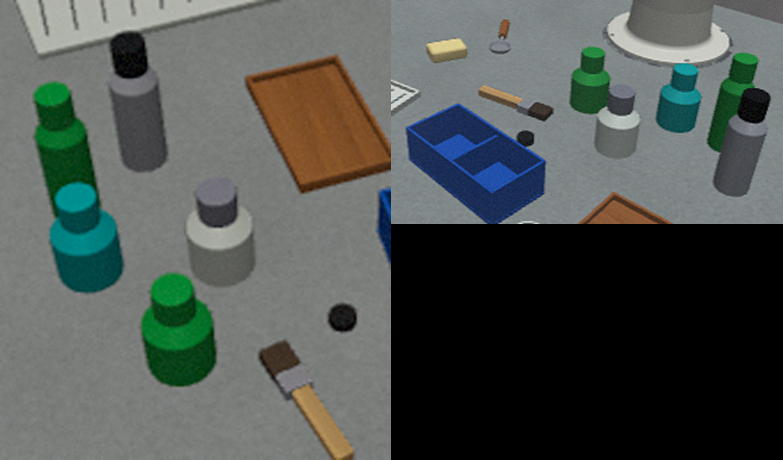

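View pics/crop2.png

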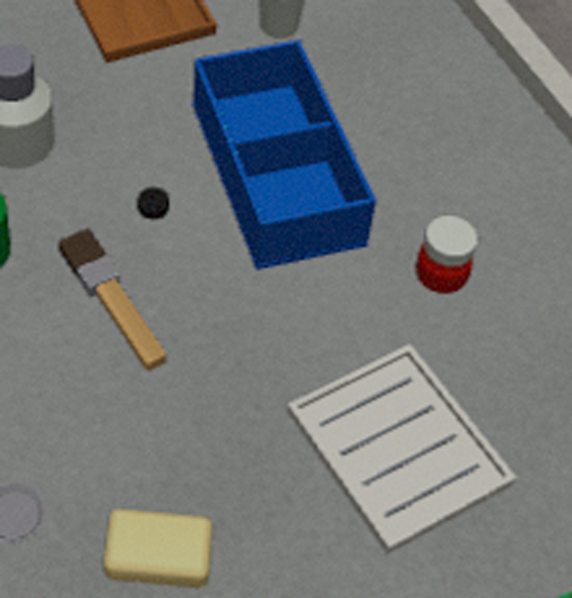

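```bash
cat > h.py <<'E'
import cv2,numpy as np
from rig import arm
def cast(cal,uv,z):
    K=cal["intrinsics"];T=np.array(cal["cam_to_world"]);uv=np.atleast_2d(uv).astype(float)
    d=np.c_[uv,np.ones(len(uv))]@np.linalg.inv(K).T@T[:3,:3].T
    o=T[:3,3]; return (o+d*((z-o[2])/d[:,2])[:,None])[:,:2]
def proj(cal,P):
    T=np.linalg.inv(cal["cam_to_world"]);p=(np.atleast_2d(P)@T[:3,:3].T+T[:3,3])@np.array(cal["intrinsics"]).T
    return p[:,:2]/p[:,2:]
def blob(im,lo,hi,roi):
    x0,y0,x1,y1=roi;hsv=cv2.cvtColor(im,cv2.COLOR_RGB2HSV);m=cv2.inRange(hsv,lo,hi);k=np.zeros_like(m);k[y0:y1,x0:x1]=m[y0:y1,x0:x1]
    k=cv2.morphologyEx(k,cv2.MORPH_CLOSE,np.ones((3,3)))
    n,l,st,c=cv2.connectedComponentsWithStats(k);i=1+np.argmax(st[1:,4]);m=(l==i).astype(np.uint8)
    cs,_=cv2.findContours(m,cv2.RETR_EXTERNAL,cv2.CHAIN_APPROX_NONE);return max(cs,key=len)[:,0,:],st[i]
def rect(xy):
    (c,s,a)=cv2.minAreaRect((xy*1000).astype(np.float32))
    b=cv2.boxPoints((c,s,a));e=[b[1]-b[0],b[2]-b[1]];L=max(e,key=np.linalg.norm)
    return np.array(c)/1000,sorted(np.array(s)),np.degrees(np.arctan2(L[1],L[0]))%180
E
python3 - <<'E'
from h import *
rd=lambda n:cv2.imread(f"pics/{n}0.png")[:,:,::-1].copy()
S,C=rd("side"),rd("scene");cs,cc=arm.get_calibration("side"),arm.get_calibration("scene")
np.set_printoptions(precision=4,suppress=True)
def show(n,im,cal,lo,hi,roi,z):
    c,st=blob(im,lo,hi,roi);print(n,st,rect(cast(cal,c,z)))
show("soap",S,cs,(20,60,60),(35,255,255),(260,335,325,385),.02)
show("soapC",C,cc,(20,60,60),(35,255,255),(195,150,245,180),.02)
show("tray",S,cs,(5,100,40),(20,255,255),(235,105,320,180),.012)
show("trayC",C,cc,(5,100,40),(20,255,255),(295,260,440,365),.012)
show("handle",S,cs,(8,80,80),(25,255,255),(250,240,300,300),.013)
show("handleC",C,cc,(8,80,80),(25,255,255),(235,185,290,215),.013)
show("bristle",S,cs,(0,40,20),(20,255,90),(250,235,280,262),.013)
show("dish",S,cs,(0,0,170),(180,60,255),(335,280,430,360),.01)
show("tallcap",S,cs,(0,0,0),(180,255,45),(185,98,208,130),.15)
print("crate",cast(cs,np.array([(195,60),(300,42),(374,200),(257,222)])/2.6+[230,150],.065))
print("dish",cast(cs,np.array([(409,347),(514,478),(390,549),(289,405)])/2.6+[230,150],.013))
print("tall",cast(cs,(128/2.3+140,41/2.3+90),.168),cast(cc,(440,199),.168))
print("short",cast(cs,(217/2.3+140,188/2.3+90),.11),cast(cc,((622-391)/1.4+180,94/1.4+130),.11))
E
```

```text
soap [ 270  346   42   30 1093] (array([ 0.3903, -0.3133]), [np.float64(56.16978073120117), np.float64(77.7890853881836)], np.float32(151.69304))
soapC [205 158  29  17 367] (array([ 0.3967, -0.3029]), [np.float64(81.14678192138672), np.float64(85.54312133789062)], np.float32(59.970177))
tray [ 247  114   66   60 2379] (array([0.6087, 0.2826]), [np.float64(123.41399383544922), np.float64(211.78070068359375)], np.float32(88.0972))
trayC [ 304  267  127   96 5865] (array([0.6114, 0.2872]), [np.float64(131.439453125), np.float64(202.83836364746094)], np.float32(88.14086))
handle [267 257  27  35 361] (array([ 0.4487, -0.117 ]), [np.float64(22.010040283203125), np.float64(95.5406494140625)], np.float32(96.430626))
handleC [243 191  31  16 235] (array([ 0.4543, -0.1141]), [np.float64(34.338253021240234), np.float64(89.84355163574219)], np.float32(96.92195))
bristle [253 238  17  17 164] (array([ 0.438 , -0.0295]), [np.float64(31.619495391845703), np.float64(36.84565734863281)], np.float32(96.32432))
dish [ 341  283   87   77 3395] (array([ 0.6044, -0.2994]), [np.float64(118.9346923828125), np.float64(139.68836975097656)], np.float32(96.05475))
tallcap [188 104  16  20 261] (array([0.4018, 0.312 ]), [np.float64(34.91766357421875), np.float64(74.9287338256836)], np.float32(79.02688))
crate [[ 0.6032  0.0987]
 [ 0.705   0.0829]
 [ 0.6763 -0.1136]
 [ 0.5732 -0.097 ]]
dish [[ 0.6537 -0.2287]
 [ 0.6689 -0.3649]
 [ 0.5513 -0.3792]
 [ 0.5368 -0.2399]]
tall [[0.4037 0.3104]] [[0.4095 0.3156]]
short [[0.4342 0.1244]] [[0.4395 0.1297]]
```

```bash
python3 - <<'E'
import cv2,numpy as np
c=cv2.imread("pics/scene0.png")
cv2.imwrite("pics/crop3.png",cv2.resize(c[120:350,120:370],None,fx=2.6,fy=2.6,interpolation=cv2.INTER_CUBIC))
E
```

```text
(no output)
```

View pics/crop3.png

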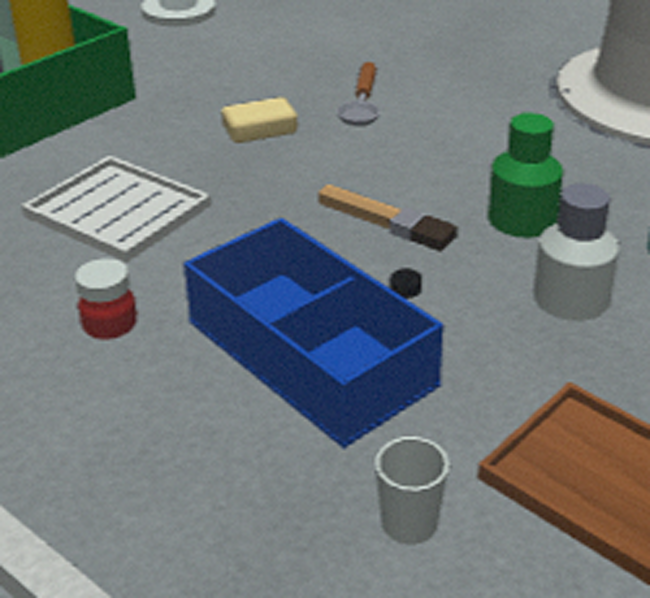

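```bash
python3 - <<'E'
from h import *
np.set_printoptions(precision=4,suppress=True)
cs,cc=arm.get_calibration("side"),arm.get_calibration("scene")
f=lambda l:np.array(l)/2.6+[120,120]
g=lambda l:np.array(l)/2.3+[140,90]
def q(n,p,k=0):
    print(n,p.mean(0),np.linalg.norm(p-np.roll(p,-1,0),axis=1))
p=cast(cc,f([(282,220),(186,264),(345,384),(441,325)]),.065);q("crateC",p);print(p)
p=cast(cs,np.array([(195,60),(300,42),(374,200),(257,222)])/2.6+[230,150],.065);q("crateS",p)
p=cast(cc,f([(112,157),(209,198),(126,254),(24,206)]),.013);q("dishC",p)
p=cast(cs,np.array([(409,347),(514,478),(390,549),(289,405)])/2.6+[230,150],.013);q("dishS",p)
print("shortC",cast(cc,f([(585,195)]),.11))
print("greenshort",cast(cc,f([(531,124)]),.11),cast(cs,g([(173,285)]),.11))
print("greentall",cast(cs,g([(53,92)]),.168),"turq",cast(cs,g([(76,194)]),.11))
print("plug",cast(cc,f([(406,279)]),.013),cast(cs,g([(342,313)]),.013))
print("beaker",cast(cc,f([(412,464)]),.06),"pot",cast(cc,f([(102,273)]),.055))
print("soaptop C",cast(cc,f([(225,113),(286,100),(296,121),(233,133)]),.026))
print("soaptop S",cast(cs,np.array([(110,510),(211,514),(209,574),(108,570)])/2.6+[230,150],.026))
print("brush ends C",cast(cc,f([(324,190),(442,231)]),.016),"S",cast(cs,np.array([(150,362),(77,238)])/2.6+[230,150],.016))
E
```

```text
crateC [ 0.6418 -0.0005] [0.1011 0.2003 0.1001 0.1985]
[[ 0.5784 -0.092 ]
 [ 0.6784 -0.1066]
 [ 0.7049  0.092 ]
 [ 0.6055  0.1046]]
crateS [ 0.6394 -0.0072] [0.103  0.1986 0.1045 0.198 ]
dishC [ 0.6049 -0.2941] [0.138  0.1173 0.1406 0.118 ]
dishS [ 0.6027 -0.3032] [0.1371 0.1185 0.1401 0.1175]
shortC [[0.4318 0.1251]]
greenshort [[0.3548 0.021 ]] [[0.3541 0.0188]]
greentall [[0.3106 0.2602]] turq [[0.3013 0.1698]]
plug [[0.5201 0.004 ]] [[ 0.519  -0.0003]]
beaker [[0.7317 0.1749]] pot [[ 0.7237 -0.1613]]
soaptop C [[ 0.421  -0.3325]
 [ 0.3535 -0.303 ]
 [ 0.3829 -0.2599]
 [ 0.4474 -0.2925]]
soaptop S [[ 0.3678 -0.2757]
 [ 0.4364 -0.3078]
 [ 0.4155 -0.3502]
 [ 0.3489 -0.3191]]
brush ends C [[ 0.4584 -0.1508]
 [ 0.4403 -0.0151]] S [[ 0.4485 -0.1615]
 [ 0.4389 -0.0191]]
```

```bash
cat >> h.py <<'E'
def R(a):
    a=np.radians(a);return np.array([[np.cos(a),np.sin(a),0],[np.sin(a),-np.cos(a),0],[0,0,-1]])
def st(m=""):
    print(m,"t",round(arm.current_t(),2),"p",np.round(arm.current_ee_pos(),4),"w",round(arm.current_width(),4),"F",np.round(arm.current_force(),1))
E
python3 - <<'E'
from h import *
r=arm.current_tool_rot();print(np.round(r,2).tolist())
for n,p,al in [("short",(.435,.126,.078),range(-90,271,30)),("bay-",(.634,-.0535,.09),range(-90,271,30)),("tall",(.407,.313,.133),range(-90,271,30)),("brush",(.446,-.087,.004),(97,277)),("tray",(.61,.285,.01),(88,268)),("soap",(.397,-.305,.005),(-25,155)),("dish",(.604,-.298,.01),(6,186))]:
    for a in al:
        q=arm.solve_ik(np.array(p),R(a));print(n,a,None if q is None else np.round(q,0).tolist())
E
```

```text
[[-0.92, 0.39, -0.0], [0.39, 0.92, -0.0], [0.0, -0.0, -1.0]]
short -90 [9.0, 27.0, 110.0, -0.0, 44.0, -171.0]
short -60 [9.0, 27.0, 110.0, -0.0, 44.0, 159.0]
short -30 [9.0, 27.0, 110.0, -0.0, 44.0, 129.0]
short 0 [9.0, 27.0, 110.0, -0.0, 44.0, 99.0]
short 30 [9.0, 27.0, 110.0, -0.0, 44.0, 69.0]
short 60 [9.0, 27.0, 110.0, -0.0, 44.0, 39.0]
short 90 [9.0, 27.0, 110.0, -0.0, 44.0, 9.0]
short 120 [9.0, 27.0, 110.0, -0.0, 44.0, -21.0]
short 150 [9.0, 27.0, 110.0, -0.0, 44.0, -51.0]
short 180 [9.0, 27.0, 110.0, -0.0, 44.0, -81.0]
short 210 [9.0, 27.0, 110.0, -0.0, 44.0, -111.0]
short 240 [9.0, 27.0, 110.0, -0.0, 44.0, -141.0]
short 270 [9.0, 27.0, 110.0, -0.0, 44.0, -171.0]
bay- -90 [-10.0, 37.0, 83.0, -0.0, 60.0, 170.0]
bay- -60 [-10.0, 37.0, 83.0, -0.0, 60.0, 140.0]
bay- -30 [-10.0, 37.0, 83.0, -0.0, 60.0, 110.0]
bay- 0 [-10.0, 37.0, 83.0, -0.0, 60.0, 80.0]
bay- 30 [-10.0, 37.0, 83.0, -0.0, 60.0, 50.0]
bay- 60 [-10.0, 37.0, 83.0, -0.0, 60.0, 20.0]
bay- 90 [-10.0, 37.0, 83.0, -0.0, 60.0, -10.0]
bay- 120 [-10.0, 37.0, 83.0, -0.0, 60.0, -40.0]
bay- 150 [-10.0, 37.0, 83.0, -0.0, 60.0, -70.
[... 452 characters left out ...]
1.0, 25.0, 98.0, -0.0, 56.0, 31.0]
tall 120 [31.0, 25.0, 98.0, -0.0, 56.0, 1.0]
tall 150 [31.0, 25.0, 98.0, -0.0, 56.0, -29.0]
tall 180 [31.0, 25.0, 98.0, -0.0, 56.0, -59.0]
tall 210 [31.0, 25.0, 98.0, -0.0, 56.0, -89.0]
tall 240 [31.0, 25.0, 98.0, -0.0, 56.0, -119.0]
tall 270 [31.0, 25.0, 98.0, -0.0, 56.0, -149.0]
brush 97 [-19.0, 35.0, 112.0, -0.0, 32.0, -26.0]
brush 277 [-19.0, 35.0, 112.0, -0.0, 32.0, 154.0]
tray 88 [20.0, 45.0, 80.0, -0.0, 55.0, 22.0]
tray 268 [20.0, 45.0, 80.0, -0.0, 55.0, -158.0]
soap -25 [-44.0, 37.0, 106.0, -0.0, 37.0, 71.0]
soap 155 [-44.0, 37.0, 106.0, -0.0, 37.0, -109.0]
dish 6 [-31.0, 45.0, 80.0, -0.0, 55.0, 53.0]
dish 186 [-31.0, 45.0, 80.0, -0.0, 55.0, -127.0]
```

```bash
python3 - <<'E'
from h import *
arm.move_to(np.array([.435,.126,.25]),R(90));st()
cal=arm.get_calibration("wrist");im=arm.snapshot("wrist").copy()
print(proj(cal,[[.435,.126,.11],[.437,.127,.11]]))
for p in proj(cal,[[.435,.126,.11],[.407,.313,.168],[.641,-.004,.065],[.354,.02,.11]]):
    cv2.circle(im,tuple(int(v) for v in p),3,(255,0,0),-1)
cv2.imwrite("pics/w1.png",im[:,:,::-1])
E
```

```text
t 1.93 p [0.4351 0.1266 0.2499] w 0.0913 F [0.3 0.  0.3]
[[283.68531679 195.59927606]
 [285.62917657 194.66334599]]
```

View pics/w1.png

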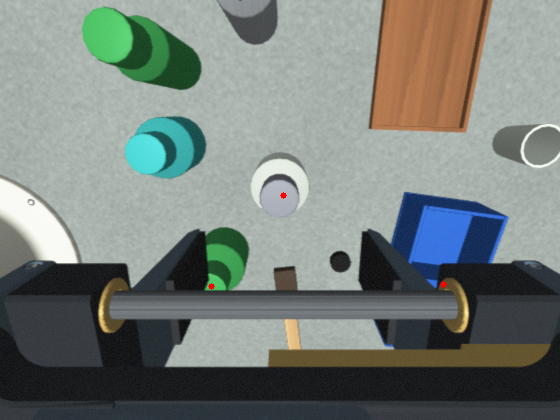

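The wrist view shows the white bottle's grey cap at (280,194), right between the fingers, and the neighbours are clear. I'll pick it up.

```bash
python3 - <<'E'
from h import *
arm.move_l([.433,.1275,.12],R(90),feed=.2)
arm.move_l([.433,.1275,.079],feed=.08);st("down")
arm.grip(.03);st("grip")
arm.move_l([.433,.1275,.20],feed=.12);st("up")
im=arm.snapshot("side");cv2.imwrite("pics/s1.png",im[:,:,::-1])
E
```

```text
down t 3.44 p [0.4333 0.1275 0.0794] w 0.0913 F [ 1.  -0.4 -0.1]
grip t 4.25 p [0.433  0.1275 0.0789] w 0.0415 F [-0.3  0.2 -2. ]
up t 5.41 p [0.4326 0.1274 0.1994] w 0.0412 F [ 0.7 -0.4 -1.6]
```

View pics/s1.png

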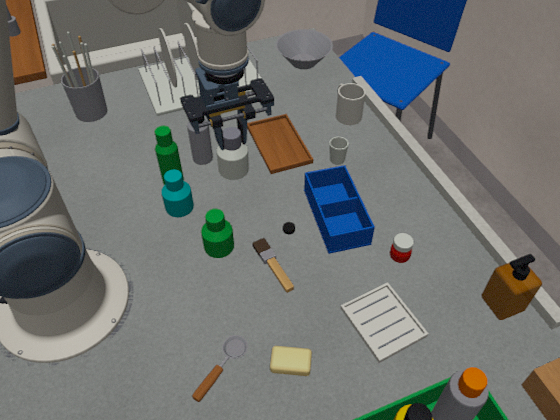

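```bash
python3 - <<'E'
from h import *
arm.move_to(np.array([.634,-.0535,.20]),R(82));st()
cal=arm.get_calibration("wrist");im=arm.snapshot("wrist").copy()
c,s=np.cos(np.radians(-8.2)),np.sin(np.radians(-8.2));M=np.array([[c,-s],[s,c]])
pts=[]
for x in(-.0525,.0525):
  for y in(-.1025,0,.1025): pts.append([*(np.array([.641,-.004])+M@[x,y]),.065])
for p in proj(cal,pts): cv2.circle(im,tuple(int(round(v)) for v in p),2,(255,0,0),-1)
cv2.imwrite("pics/w2.png",im[:,:,::-1])
im=arm.snapshot("side");cv2.imwrite("pics/s2.png",cv2.resize(im[100:300,200:450,::-1],None,fx=2.6,fy=2.6))
E
```

```text
t 6.51 p [ 0.6331 -0.0524  0.1998] w 0.0412 F [ 0.   0.5 -1.5]
```

View pics/w2.png

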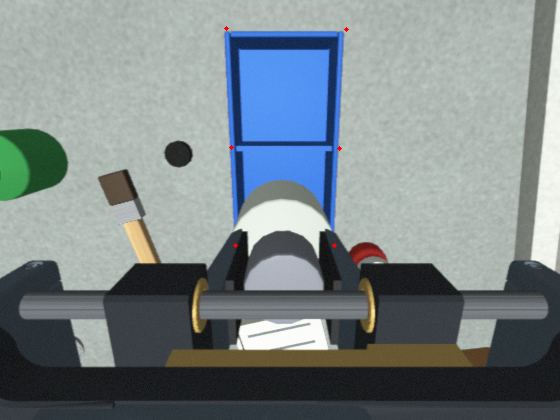

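View pics/s2.png

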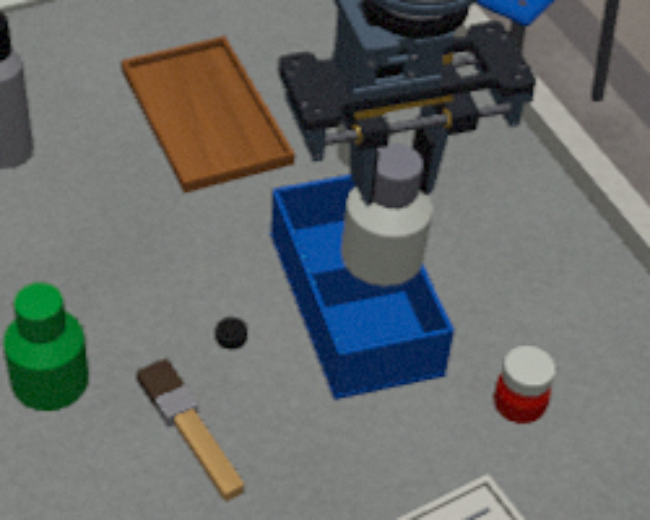

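The bottle is centred over the near bay. The wrist view puts the crate about 4 mm lower in y, so I'm using (0.640,-0.006).

```bash
python3 - <<'E'
from h import *
arm.move_l([.633,-.0555,.20],R(82),feed=.1)
arm.move_l([.633,-.0555,.10],feed=.12);st("mid")
arm.move_l([.633,-.0555,.0845],feed=.05);st("down")
arm.grip(.085);st("open")
arm.move_l([.633,-.0555,.20],feed=.15)
arm.move_to(np.array([.407,.313,.30]),R(135));st()
im=arm.snapshot("side");cv2.imwrite("pics/s3.png",cv2.resize(im[90:290,190:450,::-1],None,fx=2.5,fy=2.5))
cal=arm.get_calibration("wrist");im=arm.snapshot("wrist").copy()
for p in proj(cal,[[.407,.313,.168]]): cv2.circle(im,tuple(int(v) for v in p),3,(255,0,0),-1)
cv2.imwrite("pics/w3.png",im[:,:,::-1])
E
```

```text
mid t 7.84 p [ 0.6335 -0.0556  0.1007] w 0.0416 F [-0.1  0.8 -1.5]
down t 8.3 p [ 0.6328 -0.0555  0.0841] w 0.0416 F [ 0.7  0.2 -1.1]
open t 9.1 p [ 0.633  -0.0555  0.0845] w 0.0845 F [-0.5  0.1 -0.1]
 t 11.64 p [0.4076 0.3125 0.2997] w 0.0851 F [-0.1  0.4 -0. ]
```

View pics/s3.png

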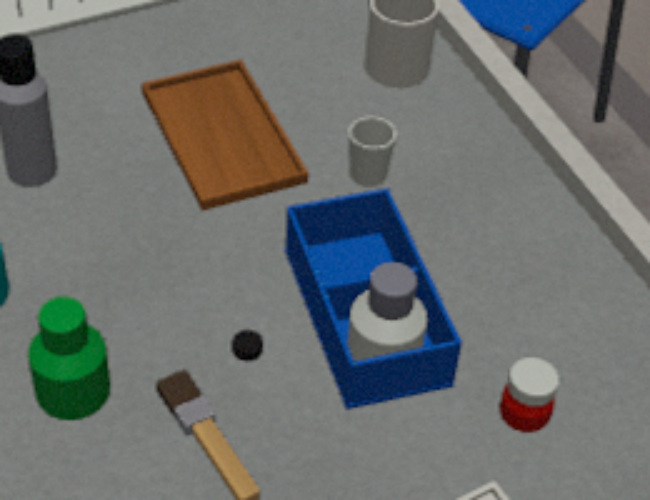

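View pics/w3.png

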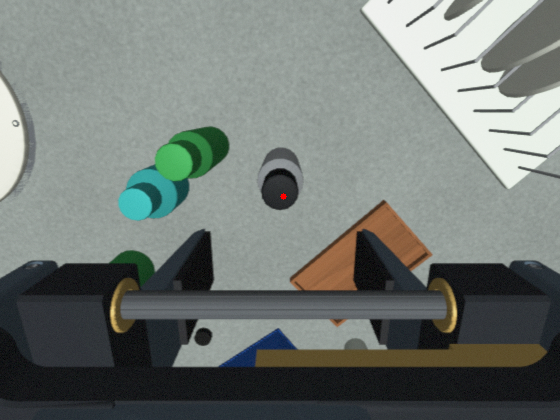

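The short bottle stands in its bay: its cap is centred at (393,290) in the crop. The wrist view shows the tall bottle's cap at (280,190), with the green one 110 px away.

```bash
python3 - <<'E'
from h import *
arm.move_l([.404,.314,.19],R(135),feed=.2)
arm.move_l([.404,.314,.134],feed=.08);st("down")
arm.grip(.03);st("grip")
arm.move_l([.404,.314,.27],feed=.12);st("up")
arm.move_to(np.array([.647,.0435,.27]),R(82));st("over")
cal=arm.get_calibration("wrist");im=arm.snapshot("wrist").copy();cv2.imwrite("pics/w4.png",im[:,:,::-1])
im=arm.snapshot("side");cv2.imwrite("pics/s4.png",cv2.resize(im[50:290,190:450,::-1],None,fx=2.5,fy=2.5))
E
```

```text
down t 13.29 p [0.4043 0.3142 0.1344] w 0.0851 F [-0.5  0.9  0.1]
grip t 14.07 p [0.4039 0.314  0.1339] w 0.0374 F [-1.  -0.1 -0.2]
up t 15.36 p [0.4037 0.3138 0.2693] w 0.0376 F [-0.3  0.6 -2.9]
over t 16.72 p [0.6465 0.0448 0.27  ] w 0.0375 F [-0.1  0.4 -3.3]
```

View pics/w4.png

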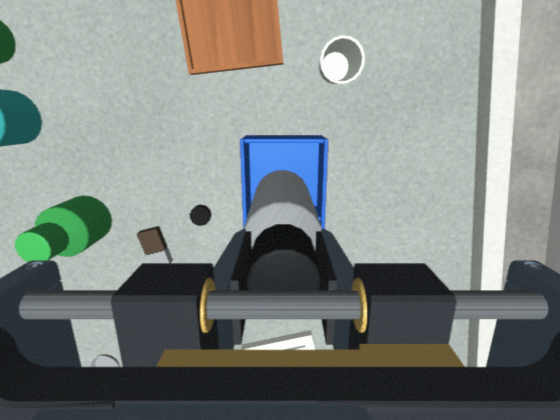

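View pics/s4.png

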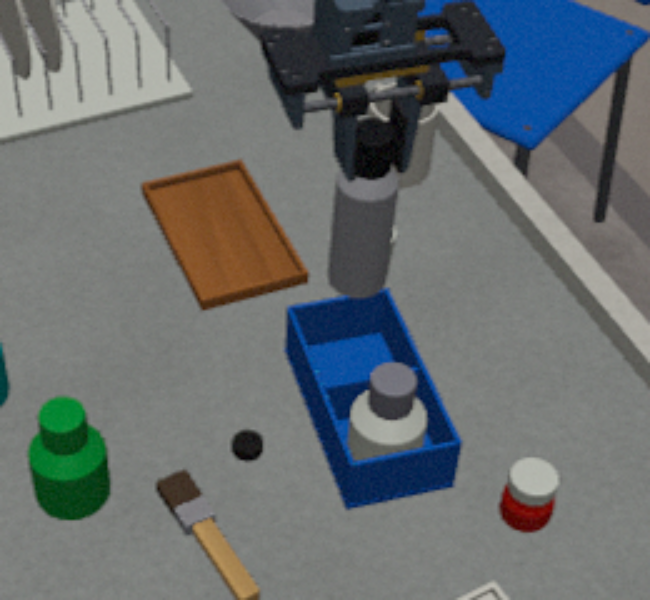

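The tall bottle is held straight and centred over the far bay. I'll lower it, then go to look at the brush.

```bash
python3 - <<'E'
from h import *
arm.move_l([.647,.0435,.16],R(82),feed=.12);st("mid")
arm.move_l([.647,.0435,.1395],feed=.05);st("down")
arm.grip(.08);st("open")
arm.move_l([.647,.0435,.28],feed=.15)
arm.move_to(np.array([.446,-.087,.20]),R(97));arm.grip(.045);st()
im=arm.snapshot("side");cv2.imwrite("pics/s5.png",cv2.resize(im[50:290,190:450,::-1],None,fx=2.5,fy=2.5))
cal=arm.get_calibration("wrist");im=arm.snapshot("wrist").copy()
for p in proj(cal,[[.446,-.087,.016]]): cv2.circle(im,tuple(int(v) for v in p),3,(255,0,0),-1)
cv2.imwrite("pics/w5.png",im[:,:,::-1])
E
```

```text
mid t 17.88 p [0.6475 0.0435 0.1608] w 0.0375 F [-0.  -0.3 -3.2]
down t 18.44 p [0.6468 0.0435 0.139 ] w 0.037 F [ 0.7  0.8 -3.3]
open t 19.23 p [0.647  0.0435 0.1395] w 0.0799 F [0.7 0.3 0.4]
 t 22.01 p [ 0.446 -0.087  0.2  ] w 0.0451 F [-0.3  1.   0. ]
```

View pics/s5.png

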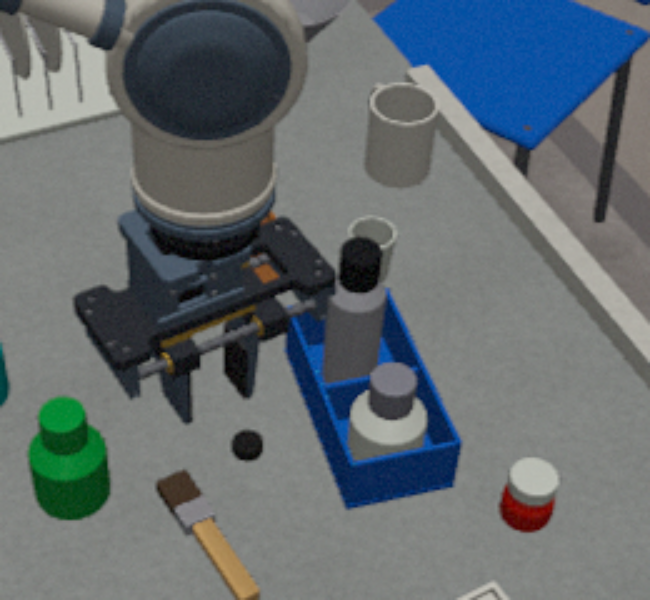

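View pics/w5.png

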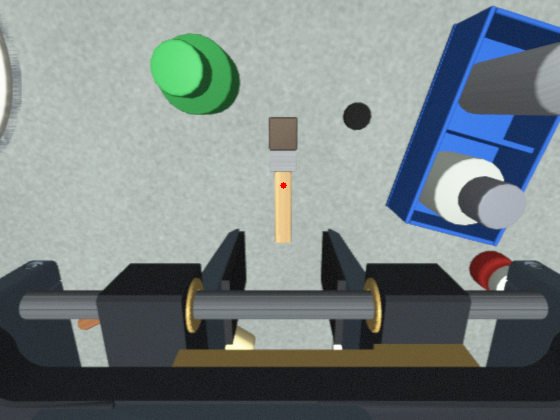

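The tall bottle stands upright in its bay. The brush is exactly between the fingers, with the handle at (283,205) and aligned. I'll pick it up.

```bash
python3 - <<'E'
from h import *
arm.move_l([.4465,-.090,.05],R(97),feed=.15)
arm.move_l([.4465,-.090,.003],feed=.06);st("down")
arm.grip(.01);st("grip")
arm.move_l([.4465,-.090,.12],feed=.12);st("up")
arm.move_l([.4465,-.090,.23],feed=.2)
arm.move_to(np.array([.610,.282,.20]),R(88));st("over")
cal=arm.get_calibration("wrist");im=arm.snapshot("wrist").copy()
r=np.radians(-1.9);M=np.array([[np.cos(r),-np.sin(r)],[np.sin(r),np.cos(r)]])
for p in proj(cal,[[*(np.array([.61,.285])+M@[x,y]),.015] for x in(-.06,.06) for y in(-.1,.1)]): cv2.circle(im,tuple(int(v) for v in p),2,(255,0,0),-1)
cv2.imwrite("pics/w6.png",im[:,:,::-1])
im=arm.snapshot("side");cv2.imwrite("pics/s6.png",cv2.resize(im[20:250,170:430,::-1],None,fx=2.5,fy=2.5))
E
```

```text
down t 24.19 p [ 0.4466 -0.09    0.0031] w 0.0451 F [-0.6 -0.2  0.8]
grip t 24.7 p [ 0.4466 -0.09    0.0031] w 0.0195 F [0.8 0.7 5.7]
up t 25.82 p [ 0.4461 -0.0899  0.1195] w 0.0194 F [-0.1  0.4 -0.6]
over t 28.03 p [0.6101 0.2808 0.2   ] w 0.0196 F [-0.1  0.  -0.4]
```

View pics/w6.png

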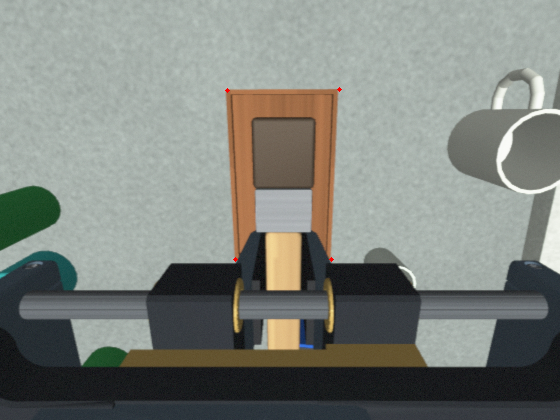

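View pics/s6.png

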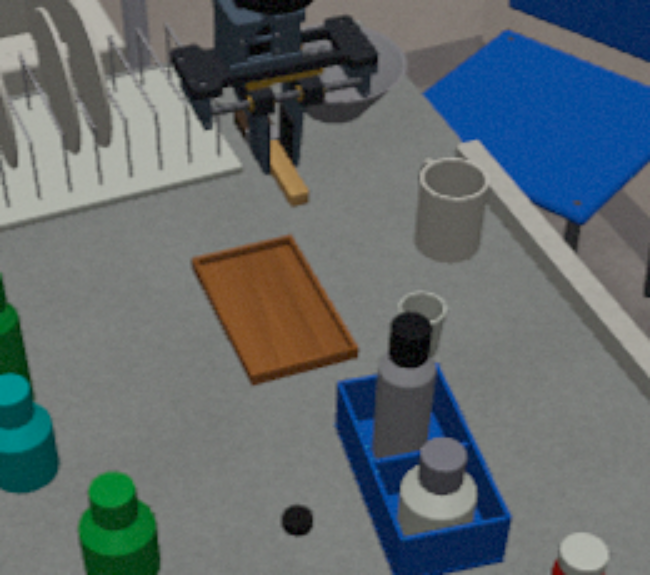

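```bash
python3 - <<'E'
from h import *
arm.move_l([.610,.2815,.05],R(88),feed=.15)
arm.move_l([.610,.2815,.0088],feed=.05);st("down")
arm.grip(.04);st("open")
arm.move_l([.610,.2815,.23],feed=.15)
arm.move_to(np.array([.397,-.305,.20]),R(-25));arm.grip(.08);st()
im=arm.snapshot("side");cv2.imwrite("pics/s7.png",cv2.resize(im[60:290,170:430,::-1],None,fx=2.5,fy=2.5))
cal=arm.get_calibration("wrist");im=arm.snapshot("wrist").copy()
for p in proj(cal,[[.397,-.305,.028]]): cv2.circle(im,tuple(int(v) for v in p),3,(255,0,0),-1)
cv2.imwrite("pics/w7.png",im[:,:,::-1])
E
```

```text
down t 30.26 p [0.6101 0.2815 0.0087] w 0.0199 F [-0.2 -0.9 -0.9]
open t 30.77 p [0.6101 0.2815 0.0089] w 0.0399 F [-0.2 -0.3 -0.7]
 t 35.38 p [ 0.397 -0.305  0.2  ] w 0.0803 F [-0.9 -1.3  0.5]
```

View pics/s7.png

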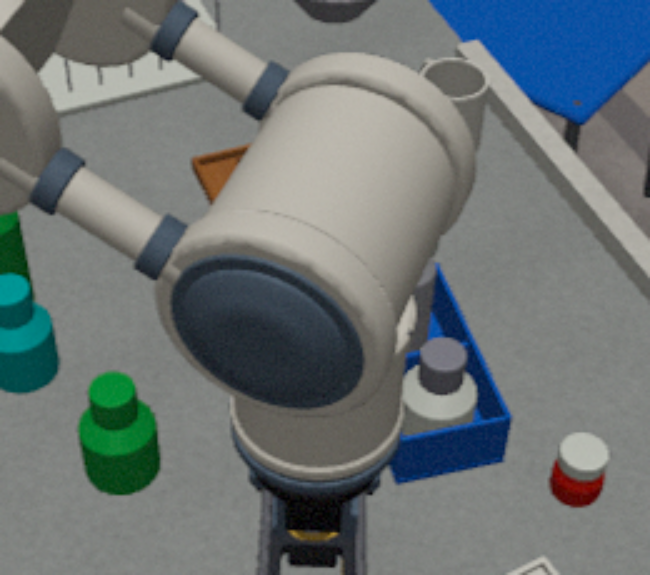

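View pics/w7.png

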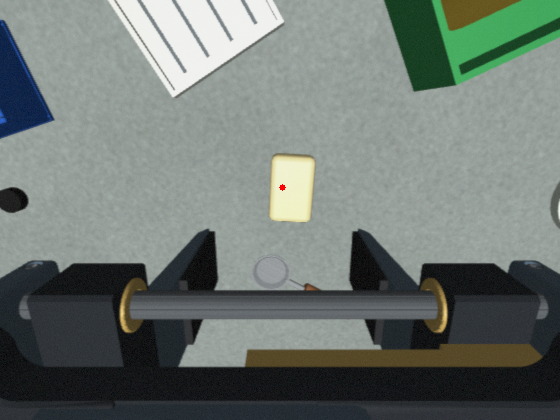

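The soap is centred at (292,188) in the wrist view, 10 px right of my estimate. That agrees with the side camera, so I'm correcting to (0.393,-0.313) at -27°.

```bash
python3 - <<'E'
from h import *
arm.grip(.086)
p=[.393,-.3135]
arm.move_l([*p,.07],R(-27),feed=.15)
arm.move_l([*p,.005],feed=.06);st("down")
arm.grip(.03);st("grip")
arm.move_l([*p,.10],feed=.12);st("up")
arm.move_l([*p,.15],feed=.15)
arm.move_to(np.array([.604,-.299,.15]),R(6));st("over")
cal=arm.get_calibration("wrist");im=arm.snapshot("wrist").copy()
cv2.imwrite("pics/w8.png",im[:,:,::-1])
im=arm.snapshot("side");cv2.imwrite("pics/s8.png",cv2.resize(im[150:400,240:500,::-1],None,fx=2.3,fy=2.3))
E
```

```text
down t 38.06 p [ 0.3932 -0.3137  0.0053] w 0.086 F [-0.2 -0.4  0.4]
grip t 38.7 p [ 0.393  -0.3135  0.005 ] w 0.0501 F [-1.3  0.1  1.7]
up t 39.64 p [ 0.3927 -0.3132  0.0995] w 0.0502 F [-0.1 -0.3 -1.4]
over t 40.98 p [ 0.6031 -0.2987  0.1488] w 0.0502 F [-0.5 -0.4 -1. ]
```

View pics/w8.png

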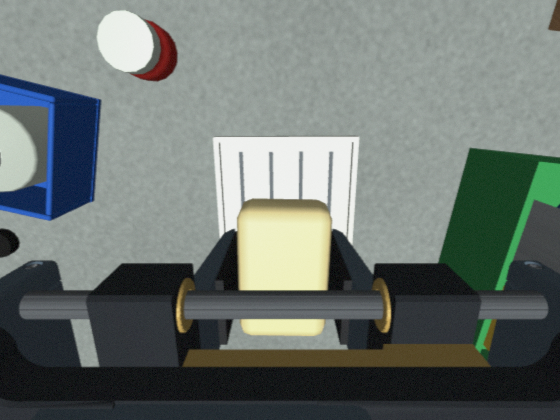

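View pics/s8.png

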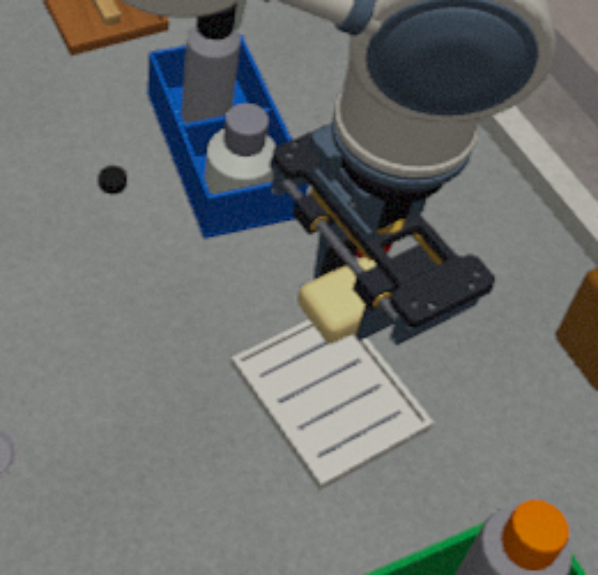

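```bash
python3 - <<'E'
from h import *
arm.move_l([.604,-.301,.05],R(6),feed=.12)
arm.move_l([.604,-.301,.0105],feed=.05);st("down")
arm.grip(.066);st("open")
arm.move_l([.604,-.301,.20],feed=.12)
arm.move_to(np.array([.45,-.30,.40]),R(60)) if arm.solve_ik(np.array([.45,-.30,.40]),R(60)) is not None else None
q=np.array(arm.current_joint_positions());q[0]=-100;arm.move_joints(q);st()
for n in("scene","side"):
    im=arm.snapshot(n);cv2.imwrite(f"pics/{n}9.png",im[:,:,::-1])
E
```

```text
down t 43.01 p [ 0.6041 -0.301   0.0104] w 0.05 F [ 0.3  0.1 -1.9]
open t 43.47 p [ 0.6041 -0.301   0.0105] w 0.0661 F [-0.  -0.8 -0.3]
 t 48.21 p [-0.0338 -0.5399  0.3991] w 0.0658 F [-0.1 -0.5  0.2]
```

View pics/scene9.png

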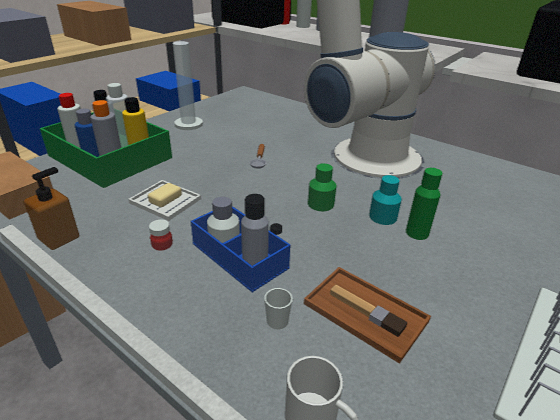

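View pics/side9.png

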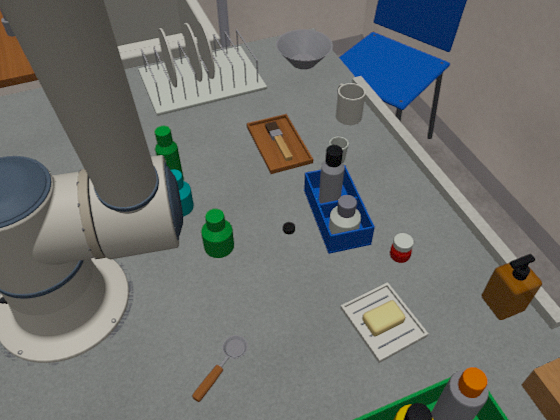

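Both views show everything in place: bottles upright in the crate (side 333,175 and 346,218), brush in the tray (279,140), soap in the dish (384,318), and the bystanders at their old pixels. One quick numeric check before I hand it in.

```bash
python3 - <<'E'
from h import *
np.set_printoptions(precision=4,suppress=True)
S=cv2.imread("pics/side9.png")[:,:,::-1].copy();cs=arm.get_calibration("side")
r=np.radians(-8.2);M=np.array([[np.cos(r),-np.sin(r)],[np.sin(r),np.cos(r)]])
c0=np.array([.6394,-.0072])
print("tall",(cast(cs,[334,151],.173)-c0)@M,"short",(cast(cs,[347,201],.115)-c0)@M)
c,_=blob(S,(20,60,60),(35,255,255),(355,295,412,340));print("soap-dish",rect(cast(cs,c,.02))[0]-[.603,-.303])
c,_=blob(S,(15,90,100),(28,255,255),(262,120,300,165));k=rect(cast(cs,c,.018));print("handle-tray",k[0]-[.6087,.2826],k[1:])
A=cv2.imread("pics/side0.png")
for n,(x0,y0,x1,y1) in dict(plug=(278,218,300,238),pot=(385,230,418,266)).items():
    print(n,"maxdiff px",(np.abs(A[y0:y1,x0:x1].astype(int)-S[y0:y1,x0:x1,::-1]).max(2)>50).sum())
arm.sleep(.5);print(np.abs(arm.current_dq()).max())
arm.sign_off();print(arm.current_t())
E
```

```text
tall [[-0.002   0.0482]] short [[-0.0002 -0.0532]]
soap-dish [-0.0012  0.0021]
handle-tray [-0.0059 -0.0279] ([np.float64(76.56867218017578), np.float64(95.46475219726562)], np.float32(120.66502))
plug maxdiff px 0
pot maxdiff px 0
0.049011248643131604
the job is handed in; nothing more can be done
the job is handed in; nothing more can be done
```

I put all four things away and handed the job in at about 49 s of the 115 s allowed. No verdict is reported. The white bottle and then the steel bottle went into the crate, the brush into the long tray and the soap into the dish.

| Item | Last check (side camera) | Limit |
|---|---|---|
| Tall bottle | within 2 mm of bay centre | 30 mm |
| Short bottle | about 3 mm from bay centre | 30 mm |
| Soap | about 2 mm from dish centre | 40 mm (x), 45 mm (y) |
| Brush | lying lengthways and flat to the eye, no good number | 25 mm lengthways, 40 mm crossways |

- **Upright and at rest:** both bottles look upright in the last pictures. I did not measure tilt or speed.
- **Brush:** the automatic check failed because the colour mask merged the handle with the brown tray (76 × 95 mm, 121°). Its placing rests on the hand's position at release, about 1 mm from the estimated tray centre, and on the two final pictures.
- **Bystanders:** the plug and paint pot show no changed pixels. The beaker, partly hidden in the side view, is at its old place in the scene view.
- **Disagreement:** the scene and side cameras differed by 5–10 mm in places. I used averages corrected by the wrist camera; for the soap I went with the wrist and side cameras.

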